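# Square the top blank of a pile and bring the hold-down onto it

## Robot

A 6-joint arm with a two-finger parallel gripper is mounted at the origin on a cart in front of the work surface, level with it; the furniture and walls round the work are solid. World frame = base frame: x ahead of the robot, y to its left, z up, the work surface at z = 0. Lengths are in m, angles in rad, forces in N, time in s.
With the tool pointing down it reaches from about 0.25 to 0.775 m from the base axis. Payload 4 kg.
Tool frame: the origin (TCP) lies midway between the tips of the shut fingers; the grasp point (between the pads) lies 19 mm behind it (robot.tcp_to_grasp is the distance from the TCP to the grasp point, in m); z points along the fingers, y is the line along which they close (so a half turn about z gives the same grasp; the last joint's range is limited). The gripper opens to 94 mm and grips with 3 to 60 N. Pads are 16 mm wide; open, the fingers measure 119 mm over their backs; the gripper's body (75 mm by 177 mm) begins 78 mm behind the grasp point.
Start: joints at [1.158, 0.087, 1.371, -0, 1.684, -0.103], TCP at [0.168, 0.524, 0.206] pointing down, gripper open.
Joint ranges: [-3.1, 3.1], [-0.76, 2.03], [0.27, 2.55], [-1.08, 4.22], [0.17, 2.65], [-2.57, 2.57]. Speed limits (rad/s): [2.79, 2.79, 3.14, 3.14, 3.14, 3.14].

## Interface

Orientations are given as [roll, pitch, yaw] about the fixed x, y, z axes, in that order (R = Rz(yaw) Ry(pitch) Rx(roll)).
In Python, from bench import robot, viewer gives the robot as it stands. The module is installed in compiled form; this text tells all that it offers.
- The arm moves only by the shell command python3 -m handwheel 'ROWS' [OPENING]. ROWS is JSON, a list of rows, each a list of 6 numbers: the shift along the tool's x, y, z in units of 0.2 m (1.0 is 0.2 m), then the turn, a rotation vector about the tool's x, y, z in units of 30 degrees (1.0 is 30 degrees). In form: [[x, y, z, wx, wy, wz], ...]. A call has 1 to 10 rows; each row is the pose to reach, as a shift and turn from the pose commanded when the call began, along the tool's axes at that moment; what a row does not reach only later rows make up. A row lasts 1/12 s, in which the tool goes at most 41.7 mm and 7.16 degrees, less where a joint would pass 70% of its speed; a pose out of reach is approached as far as the arm can. A call with a number of a shift or a turn outside -1 to 1 is refused whole. A call with a gripper value outside its range is refused whole. OPENING is the gripper's target within -1 to 1 (shut at 1, half-way at 0, fully open at -1), set as the call begins (- or left out, the last holds). The fingers move at their own pace and stop on an object; the grip force is fixed at half the most. Time passes only in rows, so rows that repeat a pose let the fingers close. It gives the time, the measured TCP pose, the force, the opening and the grip force at its end, in the units of the state.
- robot.get_obs(): the state, without advancing time (a new reading comes with each control period).
- viewer.snapshot(name): name is "side" or "top"; returns the picture (480x640x3 uint8, red, green, blue); there is no depth.
- viewer.calibration(name): a dict with "fx", "fy", "cx", "cy" (pixels), "R" (3x3) and "t" (3): a world point X has camera coordinates R X + t. Camera axes: x right, y down, z forward; pixel columns grow to the right and rows downward; lengths in m; the calibration is good to about 2 mm. A picture is of the moment at which its call begins. calibration takes no time and is no camera call.
- robot.close_job(): hands the job in; it is judged then, once.
The state is a dict: "time": time; "joint_positions": joint angles; "qvel": joint speeds; "joint_torque": joint torques, N m; "tool_pos": TCP position; "ee_rot": TCP orientation; "wrist_force": force on the tool from outside, world axes, zero at the start; "wrist_torque": the same for the moment, N m; "width": finger opening in m; "finger_force": force on a finger pad.
Only numpy, scipy, OpenCV 4.12 (cv2) and the standard library are available. Lean on these libraries where they do the work, as an engineer would, in place of code of your own. Each camera call takes 0.05 s, during which the arm holds its last target. There are 200 camera calls.

## Task

Push the loose top blank of the pile fully home against the back stop and the right-hand stop of the hold-down stand, so that it lies square on the pile. Then press the plunger's knob down until its foot rests on the blank, feeling for the contact and not pressing hard, and let go. Do not disturb the gauge block or the roll of tape.

Things in the scene. Friction and masses are not known exactly. Their poses are not given: they have to be found in the camera images.
- stand: Fixed grey hold-down stand, shifted and turned each time. Origin: underside, below the middle of the pile place; x points to the back stop, y to the left, z up. Base plate 10 mm thick, x -95 to 155, y -120 to 120 mm. On it a fixed pile of aluminium blanks, front face at x = -68.5, left face at y = 78.5 mm, both open; the pile's top is 30 to 66 mm above the stand's underside, different each time.
- back_stop (a point): Middle of the front face's upper edge of the back stop, an upright steel bar across the stand's back: at x = 71 mm, z = 85 mm of the stand; the bar spans y -75 to 75 mm. Axes as the stand's.
- right_stop (a point): Middle of the inner face's upper edge of the right-hand stop, an upright steel bar along the stand's right side: at y = -81 mm, z = 85 mm of the stand; the bar spans x -55 to 55 mm. Axes as the stand's.
- guide (a point): Top of the round guide (radius 20 mm) in which the plunger slides, at x = 20, y = 0, z = 159 mm of the stand. A 34 mm wide arm (underside at z = 131 mm) carries it from a column behind the back stop. Axes as the stand's.
- blank: Loose top blank: plain aluminium plate 140 (x) x 160 (y) x 6 mm, about 0.36 kg, flat on the pile, starting 16 to 34 mm off to the front and to the left and up to 0.12 rad askew. Origin: centre of its underside; z up. Home, with its back and right edges touching the stops, its origin is at x = 1, y = -1 mm of the stand and its edges are parallel to the stand's.
- foot: Rubber foot disc (radius 20 mm) of the vertical plunger in the guide. Origin: centre of its underside; z up. Starts 95 to 115 mm above the stand's underside. The plunger slides down by up to 88 mm from its highest position against a friction of about 4 N (plus 20 N per m/s) and stays where it is left. On the blank the sprung foot gives up to 15 mm, 2.5 N per mm; keep below 30 N.
- knob_top (a point): Centre of the flat top of the plunger's black mushroom knob (radius 22 mm), 150 mm above the foot's underside while the foot hangs free; press here, straight down.
- gauge_block: Bystander: small steel block with a peg, 30 x 45 x 40 mm, loose on the bench. Origin: centre of its underside.
- tape_roll: Bystander: roll of tape lying flat, diameter 63 mm, 19 mm high, loose on the bench. Origin: centre of its underside.

How it is judged:
On the way, in this order (a step that is already met when the one before it is completed fails the run):
1. the blank lies flat on the pile, home against both stops (within 4 mm and 0.04 rad), with the plunger still off it (x of blank in the frame of stand above -0.003 m and y of blank in the frame of stand below 0.003 m and angle between the x axis of blank and the x axis of stand, either way round below 0.04 rad and angle between blank's own z axis and vertical below 0.03 rad and z of foot in the frame of blank above 0.01 m), for 0.2 s.
2. the plunger's foot is down on the blank (gap under 2 mm) (z of foot in the frame of blank below 0.008 m), for 0.2 s.
At the end, for the whole second after the job is handed in: The blank lies flat on the pile, home against both stops within 4 mm and 0.04 rad; the plunger's foot rests on it (gap under 2 mm); both are at rest (x of blank in the frame of stand above -0.003 m and y of blank in the frame of stand below 0.003 m and z of blank in the frame of stand above 0.027 m and angle between the x axis of blank and the x axis of stand, either way round below 0.04 rad and angle between blank's own z axis and vertical below 0.03 rad and z of foot in the frame of blank between 0.003 and 0.008 m and linear speed of each of blank, foot below 0.01 m/s); the robot touches nothing.
It fails at once if the foot is pressed on the blank with more than 30 N (contact force between foot and blank above 30 N).
It fails at once if the gauge block is moved by more than 20 mm (distance of gauge_block from where it was at the start of the episode above 0.02 m).
It fails at once if the roll of tape is moved by more than 20 mm (distance of tape_roll from where it was at the start of the episode above 0.02 m).
It also fails if it takes over 61 s, if anything falls off the work surface, if the arm or the gripper's body presses on something with over 40 N, if the wrist force passes 120 N, or if a joint passes its speed limit or range.

## Working session

There is one attempt and no reset: what is moved stays moved. The work goes in short steps, Python scripts to look and compute and a shell command to move; the robot and the scene stay as the last step left them, time stands still between calls to the robot, and variables do not carry over. Pictures are saved under pics/ and viewed, at most 10 in all, crops included, and the job is handed in when it is done.

```bash
mkdir -p pics; python3 - <<'E'
from bench import robot, viewer
import cv2,numpy as np
for n in ("side","top"):
    cv2.imwrite(f"pics/{n}0.png",viewer.snapshot(n)[:,:,::-1])
    c=viewer.calibration(n);print(n,c['fx'],c['fy'],c['cx'],c['cy'],np.round(c['R'],3).tolist(),np.round(c['t'],3), np.round(-np.array(c['R']).T@c['t'],3))
o=robot.get_obs();print(o['time'],o['tool_pos'],o['ee_rot'],o['width'])
E
```

```text
side 533.9450775456959 533.9450775456959 326.1149969238735 233.92263824495478 [[0.89, -0.456, 0.022], [-0.263, -0.553, -0.79], [0.372, 0.697, -0.612]] [-0.421  0.289  1.041] [ 0.063 -0.758  0.876]
top 616.0179831884801 616.0179831884801 327.9006889262802 249.83784794881916 [[0.005, -1.0, -0.012], [-0.983, -0.003, -0.185], [0.185, 0.013, -0.983]] [0.081 0.536 1.556] [0.239 0.063 1.629]
0.1 [0.16750671 0.5233685  0.20442151] [-3.13963098e+00 -2.01452179e-04  2.83176313e+00] 0.09411044394306375
```

View pics/top0.png

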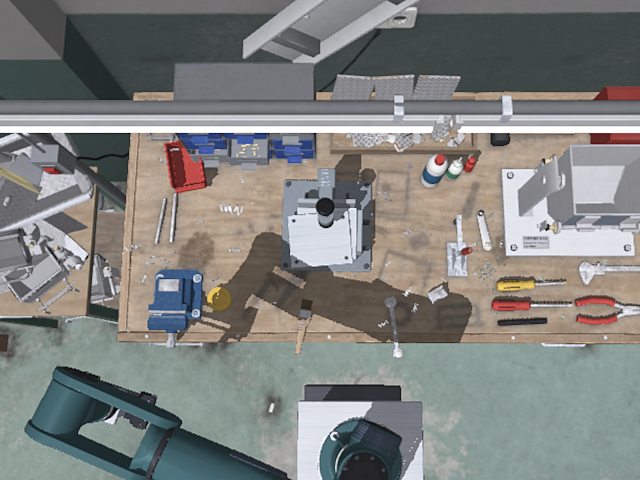

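View pics/side0.png

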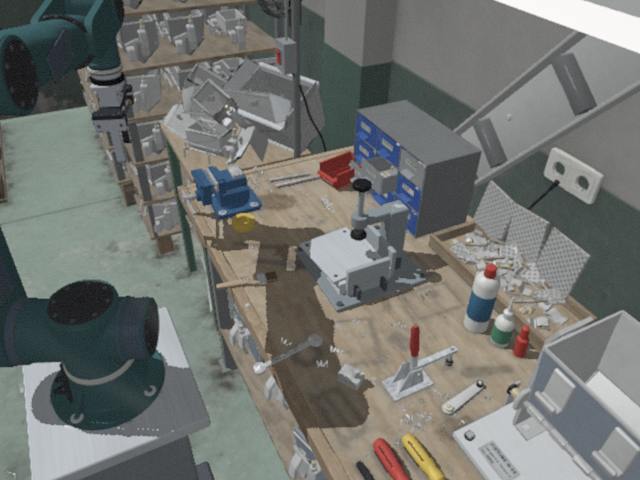

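Top: stand at about (327,225), knob (325,207), yellow tape (218,298), probable gauge block (438,293). The side view shows the stand at (365,255). Enlarging both crops.

```bash
python3 - <<'E'
import cv2
a=cv2.imread("pics/top0.png")[160:280,270:390];b=cv2.imread("pics/side0.png")[165:315,285:435]
cv2.imwrite("pics/topc.png",cv2.resize(a,(600,600),interpolation=cv2.INTER_CUBIC))
cv2.imwrite("pics/sidec.png",cv2.resize(b,(600,600),interpolation=cv2.INTER_CUBIC))
E
```

```text
(no output)
```

View pics/topc.png

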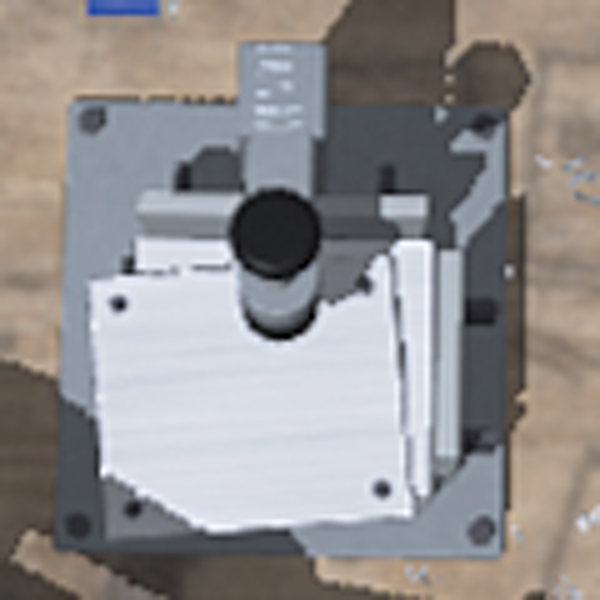

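View pics/sidec.png

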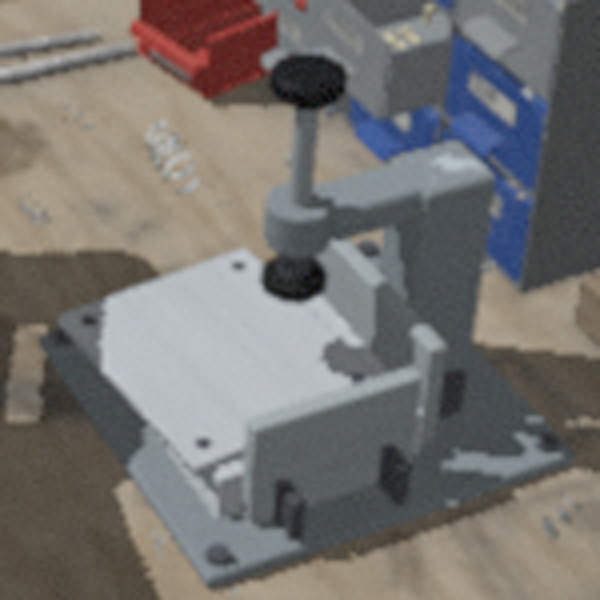

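Top crop: plate bolts at (92,120),(485,125),(482,530),(78,524); blank holes at (119,303),(365,284),(382,488),(134,510); knob centre (275,232). Side crop: the same holes at (238,266),(358,378),(203,443),(90,319), knob (308,80).

```bash
cat >h.py <<'E'
import numpy as np,cv2
from bench import robot, viewer
C={n:viewer.calibration(n) for n in("side","top")}
def ray(n,p):
    c=C[n];R=np.array(c['R']);d=R.T@[(p[0]-c['cx'])/c['fx'],(p[1]-c['cy'])/c['fy'],1]
    return -R.T@np.array(c['t']),d/np.linalg.norm(d)
def plane(n,p,z):
    o,d=ray(n,p);return o+d*(z-o[2])/d[2]
def tri(pt,ps):
    o1,d1=ray("top",pt);o2,d2=ray("side",ps)
    s=np.linalg.lstsq(np.c_[d1,-d2],o2-o1,rcond=None)[0]
    a,b=o1+s[0]*d1,o2+s[1]*d2;return (a+b)/2,np.linalg.norm(a-b)
def T(x,y):return (270+(x+.5)/5-.5,160+(y+.5)/5-.5)
def S(x,y):return (285+(x+.5)/4-.5,165+(y+.5)/4-.5)
def proj(n,X):
    c=C[n];q=np.array(c['R'])@X+c['t'];return c['fx']*q[0]/q[2]+c['cx'],c['fy']*q[1]/q[2]+c['cy']
E
python3 - <<'E'
from h import *
np.set_printoptions(precision=4,suppress=True)
B=np.array([plane("top",T(*p),.012) for p in[(92,120),(485,125),(482,530),(78,524)]])
K=np.array([plane("top",T(*p),.010) for p in[(70,103),(512,105),(503,555),(55,550)]])
for Q in(B,K):
    m=Q.mean(0);f=(Q[0]+Q[1]-Q[2]-Q[3])/2;l=(Q[0]+Q[3]-Q[1]-Q[2])/2
    print("plate",m,np.hypot(*f[:2]),np.hypot(*l[:2]),np.arctan2(f[1],f[0]),np.arctan2(-l[0],l[1]))
H=[]
for t,s in zip([(119,303),(365,284),(382,488),(134,510)],[(238,266),(358,378),(203,443),(90,319)]):
    X,e=tri(T(*t),S(*s));H.append(X);print("hole",X,e)
H=np.array(H);z=H[:,2].mean()
H=np.array([plane("top",T(*p),z) for p in[(119,303),(365,284),(382,488),(134,510)]])
f=(H[0]+H[1]-H[2]-H[3])/2;l=(H[0]+H[3]-H[1]-H[2])/2
print("blank",H.mean(0),np.hypot(*f),np.hypot(*l),np.arctan2(f[1],f[0]),np.arctan2(-l[0],l[1]))
C3=[plane("top",T(*p),z) for p in[(88,282),(387,255),(413,517)]]
print("corners",C3,[np.linalg.norm(C3[i]-C3[i+1]) for i in(0,1)])
print("knob",tri(T(275,232),S(308,80)))
print("foot",tri(T(281,318),S(294,284)))
print("tape",plane("top",(218,298),.019),"gauge?",plane("top",(438,293),.02))
E
```

```text
plate [0.6132 0.088  0.012 ] 0.2233584325725716 0.21457825796848287 -0.01485134272306011 -0.011666161657062257
plate [0.612  0.0876 0.01  ] 0.24788999619834126 0.23986655167460347 -0.02051552862929339 -0.00550829946557252
hole [0.614  0.1749 0.0482] 0.002122630808533029
hole [0.6243 0.0452 0.0503] 0.001563087630327312
hole [0.5153 0.0363 0.0484] 0.0021546637132820365
hole [0.5038 0.165  0.0501] 0.00047175998050814444Traceback (most recent call last):
  File "<stdin>", line 14, in <module>
TypeError: return arrays must be of ArrayType
```

```bash
python3 - <<'E'
from h import *
np.set_printoptions(precision=4,suppress=True)
z=.0493
H=np.array([plane("top",T(*p),z) for p in[(119,303),(365,284),(382,488),(134,510)]])
f=(H[0]+H[1]-H[2]-H[3])/2;l=(H[0]+H[3]-H[1]-H[2])/2
print("blank",H.mean(0),np.linalg.norm(f),np.linalg.norm(l),np.arctan2(f[1],f[0]),np.arctan2(-l[0],l[1]))
C3=[plane("top",T(*p),z) for p in[(88,282),(387,255),(413,517)]]
print("corners",*C3,[np.linalg.norm(C3[i]-C3[i+1]) for i in(0,1)])
print("knob",tri(T(275,232),S(308,80)))
print("foot",tri(T(281,318),S(294,284)))
print("tape",plane("top",(218,298),.019),"gauge?",plane("top",(438,293),.02))
a=-.012;o=np.array([.5825,.0882,0]);R=np.array([[np.cos(a),-np.sin(a),0],[np.sin(a),np.cos(a),0],[0,0,1]])
print("blank in stand",R.T@(H.mean(0)-o),"guide",o+R@[.02,0,.159],"back L",o+R@[.071,.075,.085],"right F",o+R@[-.055,-.081,.085])
print(plane("top",T(137,205),.085),plane("top",T(460,460),.085),plane("top",T(440,460),.085))
E
```

```text
blank [0.5651 0.1051 0.0493] 0.1102356805534503 0.12979304217976337 0.08386532783668783 0.0872300746596931
corners [0.6261 0.191  0.0493] [0.6411 0.0333 0.0493] [0.5009 0.0199 0.0493] [np.float64(0.1584601280812399), np.float64(0.14078500838530558)]
knob (array([0.602 , 0.0894, 0.241 ]), np.float64(0.00239745659818112))
foot (array([0.5973, 0.0873, 0.1002]), np.float64(0.004956676200112078))
tape [0.4117 0.3715 0.019 ] gauge? [ 0.427  -0.2053  0.02  ]
blank in stand [-0.0176  0.0167  0.0493] guide [0.6025 0.088  0.159 ] back L [0.6544 0.1623 0.085 ] right F [0.5265 0.0079 0.085 ]
[0.6584 0.1634 0.085 ] [ 0.5245 -0.0032  0.085 ] [0.5245 0.007  0.085 ]
```

Everything fits the known sizes: the stand origin is at about (0.5825, 0.088) with yaw −0.012, the pile top at about 0.043, and the blank is off by (−18, +18) mm and 0.097 rad. I'll push the front edge square with the open fingers, which gives two contact points, then do the left edge the same way.

```bash
cat >>h.py <<'E'
from scipy.spatial.transform import Rotation as Ro
def row(x,y,z,yaw):
    o=robot.get_obs();A=Ro.from_euler('xyz',o['ee_rot']);G=Ro.from_euler('xyz',[np.pi,0,yaw])
    print(o['time'],np.round(A.apply(np.array([x,y,z])-o['tool_pos'],inverse=True)/.2,3),np.round(np.degrees((A.inv()*G).as_rotvec())/30,3),'q',np.round(o['joint_positions'],2))
E
python3 -c "
from h import *
row(.455,.10,.2,3.13);row(.45,.10,.1,3.13-np.pi/2);row(.45,.10,.1,3.13+np.pi/2)"
```

```text
0.1 [-2.014 -1.578  0.025] [-0.004 -0.001 -0.57 ] q [ 1.16  0.09  1.37 -0.    1.68 -0.1 ]
0.1 [-1.991 -1.584  0.525] [-3.00e-03  2.00e-03  2.43e+00] q [ 1.16  0.09  1.37 -0.    1.68 -0.1 ]
0.1 [-1.991 -1.584  0.525] [-2.00e-03 -4.00e-03 -3.57e+00] q [ 1.16  0.09  1.37 -0.    1.68 -0.1 ]
```

```bash
python3 -m handwheel '[[-1,-0.79,0,0,0,0],[-1,-0.79,0,0,0,0],[-1,-0.79,0,0,0,0],[-1,-0.79,0,0,0,0],[-1,-0.79,0,0,0,0],[-1,-0.79,0,0,0,0],[-1,-0.79,0,0,0,0]]' -1; python3 -m handwheel '[[-1,-0.78,0,0,0,-0.57],[-1,-0.78,0,0,0,-0.57],[-1,-0.78,0,0,0,-0.57],[-1,-0.78,0,0,0,-0.57],[-1,-0.78,0,0,0,-0.57],[-1,-0.78,0,0,0,-0.57],[-1,-0.78,0,0,0,-0.57],[-1,-0.78,0,0,0,-0.57]]'; python3 -c "
from h import *
row(.455,.10,.036,3.13)"
```

```text
time: 0.68
tool_pos: [0.3128, 0.3075, 0.2051]
ee_rot: [-3.139, 0.002, 2.824]
wrist_force: [0.0, 0.4, 0.5]
width: 0.094
finger_force: 0.0
time: 1.35
tool_pos: [0.4544, 0.1, 0.2045]
ee_rot: [-3.14, -0.001, 3.125]
wrist_force: [-0.4, -0.3, 0.6]
width: 0.0937
finger_force: 0.0
1.35 [-0.004  0.001  0.843] [-0.002 -0.002 -0.01 ] q [ 0.1  -0.1   1.56 -0.    1.68 -1.46]
```

```bash
python3 -m handwheel '[[0,0,0.84,0,0,0],[0,0,0.84,0,0,0],[0,0,0.84,0,0,0],[0,0,0.84,0,0,0],[0,0,0.84,0,0,0]]'; python3 -m handwheel '[[-0.05,0,0,0,0,0],[-0.08,0,0,0,0,0],[-0.1,0,0,0,0,0],[-0.12,0,0,0,0,0],[-0.14,0,0,0,0,0],[-0.155,0,0,0,0,0],[-0.17,0,0,0,0,0],[-0.185,0,0,0,0,0],[-0.2,0,0,0,0,0],[-0.2,0,0,0,0,0]]'; python3 - <<'E'
from h import *
cv2.imwrite("pics/t1.png",cv2.resize(viewer.snapshot("side")[165:315,285:435,::-1],(600,600),interpolation=cv2.INTER_CUBIC))
row(.5055,.1,.036,3.13)
E
```

```text
time: 1.77
tool_pos: [0.4443, 0.1035, 0.0284]
ee_rot: [-3.14, -0.019, 3.132]
wrist_force: [-1.9, -0.5, -0.8]
width: 0.0935
finger_force: 0.0
time: 2.6
tool_pos: [0.4935, 0.1023, 0.0374]
ee_rot: [-3.142, 0.001, 3.13]
wrist_force: [-0.9, 1.0, 0.1]
width: 0.0939
finger_force: 0.2
2.65 [-0.06  -0.01   0.007] [-0.001  0.002 -0.   ] q [ 0.09  0.08  1.72 -0.    1.34 -1.47]
```

View pics/t1.png

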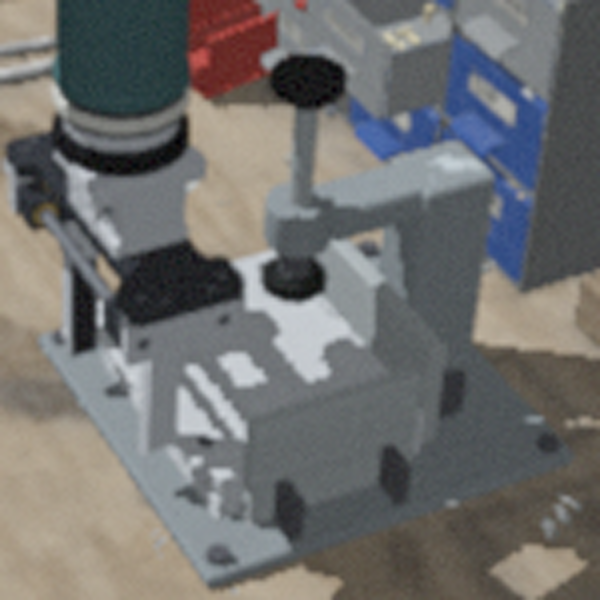

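The picture shows both fingers against the blank's front edge and the body clear of the plunger. I'll keep pushing in 1.5–2 mm steps and watch the force.

```bash
python3 -m handwheel '[[-0.01,0,0,0,0,0],[-0.02,0,0,0,0,0],[-0.03,0,0,0,0,0],[-0.04,0,0,0,0,0],[-0.045,0,0,0,0,0]]'; python3 -m handwheel '[[-0.005,0,0,0,0,0],[-0.01,0,0,0,0,0],[-0.01,0,0,0,0,0]]';python3 -m handwheel '[[-0.005,0,0,0,0,0],[-0.01,0,0,0,0,0],[-0.01,0,0,0,0,0]]'
```

```text
time: 3.07
tool_pos: [0.5021, 0.1021, 0.0373]
ee_rot: [-3.141, -0.0, 3.13]
wrist_force: [-2.8, 0.5, 1.8]
width: 0.0942
finger_force: 1.3
time: 3.32
tool_pos: [0.5036, 0.1022, 0.0373]
ee_rot: [-3.141, -0.001, 3.13]
wrist_force: [-4.0, -0.9, 0.6]
width: 0.0939
finger_force: 1.7
time: 3.57
tool_pos: [0.5036, 0.1022, 0.0373]
ee_rot: [-3.141, -0.006, 3.13]
wrist_force: [-8.2, -0.3, 5.7]
width: 0.0938
finger_force: 4.3
```

```bash
python3 -m handwheel '[[-0.005,0,0,0,0,0],[-0.01,0,0,0,0,0],[-0.01,0,0,0,0,0]]'; python3 - <<'E'
from h import *
cv2.imwrite("pics/t2.png",cv2.resize(viewer.snapshot("top")[160:280,270:390,::-1],(600,600),interpolation=cv2.INTER_CUBIC))
E
```

```text
time: 3.82
tool_pos: [0.5037, 0.1022, 0.0373]
ee_rot: [-3.141, -0.01, 3.13]
wrist_force: [-13.3, -0.5, 8.6]
width: 0.0941
finger_force: 6.7
```

View pics/t2.png

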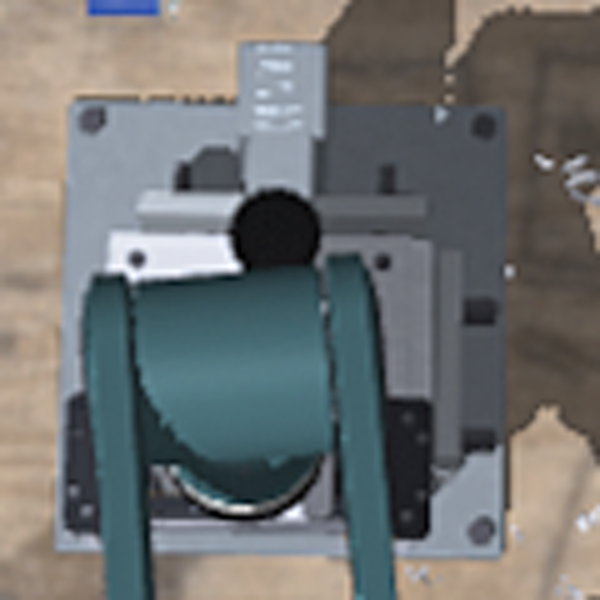

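The top view shows the blank's back edge at the back stop (holes (137,258), (382,262)), square, with the left edge at column ~107. Next I'll back off, lift and go round to the left side.

```bash
python3 -m handwheel '[[0.1,0,0,0,0,0],[0.15,0,0,0,0,0],[0.15,0,-0.2,0,0,0],[0.15,0,-0.4,0,0,0],[0.15,0,-0.6,0,0,0],[0.15,0.2,-0.8,0,0,0],[0.15,0.4,-0.8,0,0,0],[0.15,0.6,-0.8,0,0,0],[0.15,0.7,-0.8,0,0,0],[0.15,0.7,-0.8,0,0,0]]'; python3 -m handwheel '[[0,0,0,0,0,1],[0,0,0,0,0,1],[0,0,0,0,0,1],[0,0,0,0,0,1],[0,0,0,0,0,1]]';  python3 -m handwheel '[[0,0,0,0,0,1],[0,0,0,0,0,1],[0,0,0,0,0,1],[0,0,0,0,0,1],[0,0,0,0,0,1]]'; python3 -m handwheel '[[0,0,0,0,0,1],[0,0,0,0,0,1],[0,0,0,0,0,1],[0,0,0,0,0,1],[0,0,0,0,0,1]]'; python3 -c "
from h import *
row(.575,.235,.036,3.13-np.pi/2)
print(plane('top',T(107,260),.049),plane('top',T(137,258),.049),plane('top',T(382,262),.049))"
```

```text
time: 4.7
tool_pos: [0.48, 0.2475, 0.1981]
ee_rot: [3.138, 0.003, 3.136]
wrist_force: [-1.0, -0.7, -0.6]
width: 0.0937
finger_force: 0.0
time: 5.12
tool_pos: [0.4801, 0.2421, 0.1975]
ee_rot: [3.141, 0.001, 2.603]
wrist_force: [-0.1, 0.3, -0.8]
width: 0.0944
finger_force: 0.0
time: 5.53
tool_pos: [0.48, 0.2421, 0.1975]
ee_rot: [3.14, 0.0, 2.082]
wrist_force: [-0.6, 0.5, -0.6]
width: 0.0941
finger_force: 0.0
time: 5.95
tool_pos: [0.4798, 0.2422, 0.1975]
ee_rot: [3.141, -0.0, 1.56]
wrist_force: [0.0, 0.6, -0.1]
width: 0.0938
finger_force: 0.0
5.95 [-0.031  0.476  0.808] [ 0.002 -0.     0.001] q [ 0.36  0.06  1.41 -0.    1.67  0.37]
[0.63812033 0.18121888 0.049     ] [0.63924342 0.1653688  0.049     ] [0.63735343 0.03592429 0.049     ]
```

```bash
python3 -m handwheel '[[0,0.16,0,0,0,0],[0,0.32,0,0,0,0],[0,0.475,0,0,0,0],[0,0.475,0.2,0,0,0],[0,0.475,0.4,0,0,0],[0,0.475,0.6,0,0,0],[0,0.475,0.75,0,0,0],[0,0.475,0.805,0,0,0],[0,0.475,0.805,0,0,0]]'; python3 -m handwheel '[[-0.05,0,0,0,0,0],[-0.1,0,0,0,0,0],[-0.15,0,0,0,0,0],[-0.2,0,0,0,0,0],[-0.22,0,0,0,0,0],[-0.24,0,0,0,0,0],[-0.26,0,0,0,0,0],[-0.28,0,0,0,0,0],[-0.295,0,0,0,0,0],[-0.3,0,0,0,0,0]]'; python3 -m handwheel '[[-0.01,0,0,0,0,0],[-0.02,0,0,0,0,0],[-0.02,0,0,0,0,0]]'
```

```text
time: 6.7
tool_pos: [0.5719, 0.2404, 0.0322]
ee_rot: [-3.134, 0.002, 1.562]
wrist_force: [0.4, -0.5, 0.8]
width: 0.0941
finger_force: 0.0
time: 7.53
tool_pos: [0.5741, 0.1824, 0.0373]
ee_rot: [3.14, -0.002, 1.56]
wrist_force: [-0.5, 5.1, 5.0]
width: 0.0938
finger_force: 2.4
time: 7.78
tool_pos: [0.5741, 0.1777, 0.0369]
ee_rot: [3.141, -0.0, 1.56]
wrist_force: [0.1, 4.2, 3.0]
width: 0.0939
finger_force: 2.0
```

```bash
for i in 1 2; do :; done; python3 -m handwheel '[[-0.01,0,0,0,0,0],[-0.01,0,0,0,0,0],[-0.01,0,0,0,0,0]]'; python3 -m handwheel '[[-0.01,0,0,0,0,0],[-0.01,0,0,0,0,0],[-0.01,0,0,0,0,0]]'
```

```text
time: 8.03
tool_pos: [0.5741, 0.1775, 0.0369]
ee_rot: [3.14, -0.004, 1.56]
wrist_force: [-0.9, 7.5, 3.4]
width: 0.0937
finger_force: 3.8
time: 8.28
tool_pos: [0.5742, 0.1774, 0.0369]
ee_rot: [3.14, -0.007, 1.56]
wrist_force: [1.4, 12.2, 3.4]
width: 0.094
finger_force: 5.9
```

Firm stop at 12 N. I'll back off, lift clear to the left, and check both edges.

```bash
python3 -m handwheel '[[0.1,0,0,0,0,0],[0.25,0,0,0,0,0],[0.35,0,-0.2,0,0,0],[0.45,0,-0.4,0,0,0],[0.6,0,-0.6,0,0,0],[0.8,0,-0.8,0,0,0],[1,0,-1,0,0,0],[1,0,-1,0,0,0],[1,0,-1,0,0,0]]' 1; python3 - <<'E'
from h import *
a=cv2.resize(viewer.snapshot("top")[160:280,270:390,::-1],(600,600),interpolation=cv2.INTER_CUBIC)
cv2.imwrite("pics/t3.png",a)
E
```

```text
time: 9.03
tool_pos: [0.5773, 0.3778, 0.2426]
ee_rot: [3.132, -0.005, 1.563]
wrist_force: [0.4, -0.2, 0.4]
width: 0.0377
finger_force: 0.0
```

View pics/t3.png

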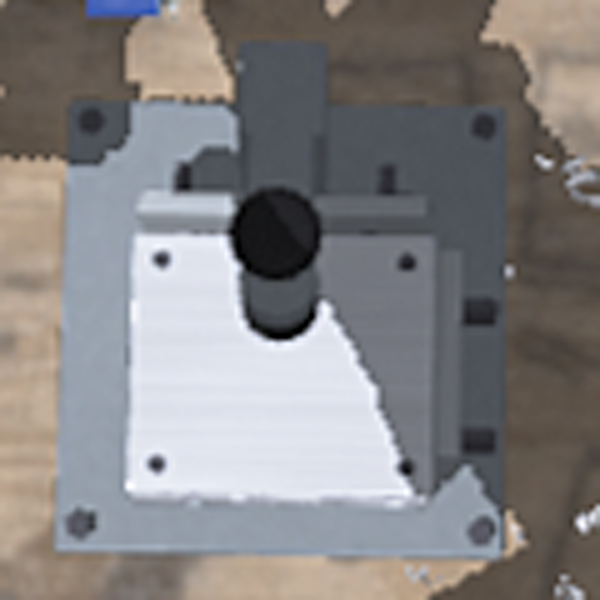

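The blank lies square with its holes at (161,259), (407,262), (406,468), (156,463), and no pile shows in front or on the left. I'll check the numbers and work out the press.

```bash
python3 - <<'E'
from h import *
np.set_printoptions(precision=4,suppress=True)
H=np.array([plane("top",T(*p),.049) for p in[(161,259),(407,262),(406,468),(156,463)]])
f=(H[0]+H[1]-H[2]-H[3])/2;l=(H[0]+H[3]-H[1]-H[2])/2
a=-.012;d=H.mean(0)-[.5825,.0882,.049];c,s=np.cos(a),np.sin(a)
print(c*d[0]+s*d[1],c*d[1]-s*d[0],np.arctan2(f[1],f[0]),np.arctan2(-l[0],l[1]))
for z in(.24,.245,.25):print(plane("top",T(275,232),z))
row(.602,.0885,.29,1.56)
E
```

```text
0.0005235729436015798 -1.97877049750603e-05 -0.008581914437974965 -0.013825360599562428
[0.6034 0.0889 0.24  ]
[0.6021 0.0888 0.245 ]
[0.6008 0.0887 0.25  ]
9.0833 [-1.434  0.139 -0.252] [ 0.013 -0.003  0.004] q [ 0.5   0.4   0.92 -0.    1.81  0.5 ]
```

```bash
python3 -m handwheel '[[0,0.05,-0.2,0,0,0],[-0.2,0.1,-0.25,0,0,0],[-0.4,0.14,-0.25,0,0,0],[-0.6,0.14,-0.25,0,0,0],[-0.8,0.14,-0.25,0,0,0],[-0.9,0.14,-0.25,0,0,0],[-0.9,0.14,-0.25,0,0,0]]' 1; python3 -m handwheel '[[-0.2,0,0,0,0,0],[-0.4,0,0,0,0,0],[-0.535,0,0,0,0,0],[-0.535,0,0,0,0,0],[-0.535,0,0,0,0,0]]'; python3 -c "
from h import *
row(.602,.0885,.25,1.56)"
```

```text
time: 9.67
tool_pos: [0.6017, 0.186, 0.284]
ee_rot: [-3.138, 0.005, 1.551]
wrist_force: [0.3, 0.3, 0.0]
width: 0.0004
finger_force: 0.0
time: 10.08
tool_pos: [0.6002, 0.0844, 0.2844]
ee_rot: [-3.138, 0.001, 1.556]
wrist_force: [0.5, 1.4, -0.6]
width: 0.0007
finger_force: 0.0
10.0833 [0.021 0.009 0.172] [-0.007  0.001 -0.007] q [ 0.05  0.22  1.07 -0.    1.86  0.06]
```

```bash
python3 -m handwheel '[[0.02,0.01,0.06,0,0,0],[0.02,0.01,0.11,0,0,0],[0.02,0.01,0.14,0,0,0],[0.02,0.01,0.14,0,0,0]]'; python3 -m handwheel '[[0,0,0.01,0,0,0],[0,0,0.02,0,0,0],[0,0,0.03,0,0,0],[0,0,0.04,0,0,0],[0,0,0.05,0,0,0],[0,0,0.06,0,0,0],[0,0,0.07,0,0,0]]'; python3 -m handwheel '[[0,0,0.01,0,0,0],[0,0,0.02,0,0,0],[0,0,0.03,0,0,0],[0,0,0.04,0,0,0],[0,0,0.05,0,0,0],[0,0,0.06,0,0,0],[0,0,0.07,0,0,0]]'
```

```text
time: 10.42
tool_pos: [0.6016, 0.0914, 0.2547]
ee_rot: [-3.136, 0.0, 1.561]
wrist_force: [-0.3, 0.1, 0.6]
width: 0.0008
finger_force: 0.0
time: 11.0
tool_pos: [0.603, 0.0901, 0.2458]
ee_rot: [3.14, -0.0, 1.559]
wrist_force: [-1.6, -0.2, 3.9]
width: 0.0004
finger_force: 2.2
time: 11.58
tool_pos: [0.6029, 0.0901, 0.2303]
ee_rot: [3.141, -0.0, 1.559]
wrist_force: [-0.6, -0.5, 4.7]
width: 0.0004
finger_force: 2.2
```

Contact with the knob at about 0.248, sliding at about 4.5 N. Foot contact is expected near 0.199.

```bash
python3 -m handwheel '[[0,0,0.01,0,0,0],[0,0,0.02,0,0,0],[0,0,0.03,0,0,0],[0,0,0.04,0,0,0],[0,0,0.05,0,0,0],[0,0,0.06,0,0,0],[0,0,0.07,0,0,0],[0,0,0.08,0,0,0],[0,0,0.09,0,0,0],[0,0,0.1,0,0,0]]'; for x in 1; do :; done; python3 -m handwheel '[[0,0,0.005,0,0,0],[0,0,0.01,0,0,0],[0,0,0.015,0,0,0],[0,0,0.02,0,0,0]]'; python3 -m handwheel '[[0,0,0.005,0,0,0],[0,0,0.01,0,0,0]]'
```

```text
time: 12.42
tool_pos: [0.6029, 0.0901, 0.2103]
ee_rot: [3.141, -0.0, 1.559]
wrist_force: [0.1, 0.4, 3.5]
width: 0.0002
finger_force: 2.2
time: 12.75
tool_pos: [0.6029, 0.0901, 0.2065]
ee_rot: [3.141, -0.0, 1.559]
wrist_force: [0.7, -0.7, 4.1]
width: 0.0005
finger_force: 2.1
time: 12.92
tool_pos: [0.6029, 0.0901, 0.2045]
ee_rot: [3.141, -0.0, 1.559]
wrist_force: [1.6, 0.6, 4.1]
width: 0.0003
finger_force: 2.1
```

```bash
python3 -m handwheel '[[0,0,0.005,0,0,0],[0,0,0.01,0,0,0]]'; python3 -m handwheel '[[0,0,0.005,0,0,0],[0,0,0.01,0,0,0]]'; python3 -m handwheel '[[0,0,0.005,0,0,0],[0,0,0.005,0,0,0]]'
```

```text
time: 13.08
tool_pos: [0.6029, 0.0901, 0.2025]
ee_rot: [3.141, -0.0, 1.559]
wrist_force: [0.6, -0.2, 5.1]
width: 0.0003
finger_force: 2.1
time: 13.25
tool_pos: [0.6029, 0.0901, 0.2004]
ee_rot: [3.141, -0.0, 1.559]
wrist_force: [0.5, -0.1, 3.6]
width: 0.0005
finger_force: 2.1
time: 13.42
tool_pos: [0.6029, 0.0901, 0.1992]
ee_rot: [3.141, -0.0, 1.559]
wrist_force: [2.1, 1.2, 2.8]
width: 0.0005
finger_force: 1.5
```

```bash
python3 -m handwheel '[[0,0,0.005,0,0,0],[0,0,0.005,0,0,0]]'; python3 -m handwheel '[[0,0,0.005,0,0,0],[0,0,0.005,0,0,0]]'; python3 -m handwheel '[[0,0,0.005,0,0,0],[0,0,0.005,0,0,0]]'
```

```text
time: 13.58
tool_pos: [0.6029, 0.0901, 0.1983]
ee_rot: [3.141, -0.0, 1.559]
wrist_force: [1.7, 0.2, 3.7]
width: 0.0007
finger_force: 1.6
time: 13.75
tool_pos: [0.6029, 0.0901, 0.1975]
ee_rot: [3.141, -0.0, 1.559]
wrist_force: [2.1, 0.7, 3.8]
width: 0.0005
finger_force: 2.0
time: 13.92
tool_pos: [0.6029, 0.0902, 0.1969]
ee_rot: [3.141, -0.0, 1.559]
wrist_force: [1.6, -0.3, 5.4]
width: 0.0003
finger_force: 2.6
```

```bash
python3 -m handwheel '[[0,0,0.005,0,0,0],[0,0,0.005,0,0,0],[0,0,0.005,0,0,0]]'; python3 -m handwheel '[[0,0,0.005,0,0,0],[0,0,0.005,0,0,0],[0,0,0.005,0,0,0]]'
```

```text
time: 14.17
tool_pos: [0.6029, 0.0901, 0.1964]
ee_rot: [3.141, -0.0, 1.559]
wrist_force: [1.3, 1.3, 7.4]
width: 0.0007
finger_force: 3.3
time: 14.42
tool_pos: [0.6029, 0.0902, 0.1959]
ee_rot: [3.14, -0.0, 1.559]
wrist_force: [0.1, -0.1, 8.0]
width: 0.0006
finger_force: 3.9
```

The force is climbing at about the spring rate (4 → 8 N), so the foot is on the blank. I'll hold, then retract straight up and check.

```bash
python3 -m handwheel '[[0,0,0.003,0,0,0],[0,0,0.003,0,0,0],[0,0,0.003,0,0,0],[0,0,0.003,0,0,0]]'; python3 -m handwheel '[[0,0,-0.005,0,0,0],[0,0,-0.02,0,0,0],[0,0,-0.1,0,0,0],[0,0,-0.25,0,0,0],[0,0,-0.4,0,0,0],[0.2,0,-0.4,0,0,0],[0.4,0,-0.4,0,0,0],[0.6,0,-0.4,0,0,0],[0.8,0,-0.4,0,0,0],[1,0,-0.4,0,0,0]]'; python3 -m handwheel '[[0.2,0,0,0,0,0],[0.3,0,0,0,0,0],[0.3,0,0,0,0,0],[0.3,0,0,0,0,0]]'; python3 - <<'E'
from h import *
a=cv2.resize(viewer.snapshot("side")[165:315,285:435,::-1],(400,400),interpolation=cv2.INTER_CUBIC)
b=cv2.resize(viewer.snapshot("top")[160:280,270:390,::-1],(400,400),interpolation=cv2.INTER_CUBIC)
cv2.imwrite("pics/t4.png",np.hstack([a,b]))
E
```

```text
time: 14.75
tool_pos: [0.6029, 0.0901, 0.1957]
ee_rot: [3.14, -0.0, 1.559]
wrist_force: [1.2, 0.1, 8.7]
width: 0.0007
finger_force: 4.4
time: 15.58
tool_pos: [0.6038, 0.2914, 0.2719]
ee_rot: [-3.137, 0.002, 1.559]
wrist_force: [0.3, -0.3, -0.7]
width: 0.0005
finger_force: 0.0
time: 15.92
tool_pos: [0.6047, 0.3507, 0.2712]
ee_rot: [-3.137, 0.003, 1.561]
wrist_force: [0.1, -0.4, -0.1]
width: 0.0006
finger_force: 0.0
```

View pics/t4.png

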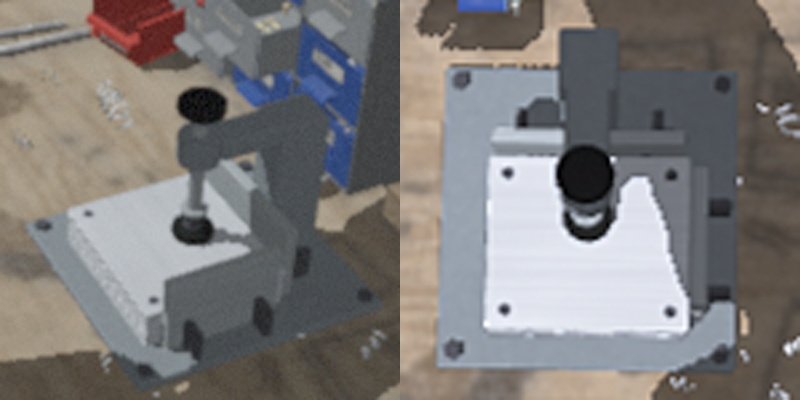

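The foot (193,228 in the side half) is down on the blank, the blank is still square at the stops, and the arm is clear.

```bash
python3 -c "
from bench import robot
print(robot.close_job())"
```

```text
the job is handed in; nothing more can be done
None
```

I pushed the blank home against both stops, lowered the plunger's foot onto it with about 9 N at the knob and let go, then handed the job in at about 16 s of the 61 s; the verdict was not shown.

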